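# Pack up the window-prop shoe with two plates, pressing each one flat

## Task

The steel shoe screwed to the desk has to be packed up for the window prop. Set the larger oblong wooden plate down on the middle of the shoe, its long side along the shoe's, let go, and press down on it firmly for a moment with the closed fingertips (some 5 to 10 N) to feel that it lies flat; only then set the smaller oblong plate on the middle of it, lined up the same way, let go and press that one too. Do not drop the plates into place, leave both stacked there, and do not disturb the glass marble jar.

Things in the scene. Friction and masses are not known exactly. Their poses are not given: they have to be found in the camera images.
- shoe: Fixed low metal shoe: a thin steel flange 150 x 80 mm, 6 mm high, with screws, carrying a plain raised flat seat 100 (x) x 70 (y) mm whose top is 24 mm above the desk. Rigid, does not move. Origin: centre of its underside, on the desk; x along its long side, z up. It stands in the middle of the desk, at a varying place and yaw.
- long_plate: Loose larger oblong packing plate of dark wood, 90 (x) x 50 (y) x 16 (z) mm, about 50 g, rigid. Lies flat on the desk. Origin: centre of its underside; x along its long side, z up. Grip it from above across its 50 mm width. A square plate (60 x 60 mm) and a round one (54 mm) of the same wood and thickness lie about too and are not wanted.
- short_plate: Loose smaller oblong packing plate of dark wood, 66 (x) x 36 (y) x 16 (z) mm, about 28 g, rigid. Lies flat on the desk. Origin: centre of its underside; x along its long side, z up. Grip it from above across its 36 mm width.
- marble_jar: Glass jar of marbles with a grey silicone stopper, 76 mm across, 123 mm high, standing on the right side of the desk. Origin: centre of its underside, z up. Not to be disturbed.
Mind the look-alikes: they are no part of the job. What is shaped like the short_plate but orange or purple is not meant.

How it is judged:
By the outcome, as a careful person would: the job done as asked, in the order asked, and still so for the second after the job is handed in, with the robot touching nothing.
It also fails if it takes over 64 s, if anything falls off the work surface, if the arm or the gripper's body presses on something with over 40 N, if the wrist force passes 120 N, or if a joint passes its speed limit or range.

## Robot

A 7-joint arm with a two-finger parallel gripper is mounted at the origin on the work surface. World frame = base frame: x ahead of the robot, y to its left, z up, the work surface at z = 0. Lengths are in m, angles in rad, forces in N, time in s.
With the tool pointing down it reaches from about 0.425 to 0.925 m from the base axis. Payload 6.8 kg.
Tool frame: the origin (TCP) lies on the front face of the gripper's body, between the roots of the fingers; the fingertips stand 73 mm ahead of it and the grasp point (between the pads) lies 54 mm ahead of it (tcp_to_tips is the distance from the TCP to the fingertips, in m); z points along the fingers, x is the direction in which the jaws open and shut, and the axes are right-handed (so a half turn about z gives the same grasp; the last joint's range is limited). The gripper opens to 85 mm and grips with 20 to 120 N. Pads are 22 mm wide; open, the fingers measure 114 mm over their backs; the gripper's body (76 mm by 85 mm) begins 54 mm behind the grasp point. The pads swing forward as they close: fully open they stand 13 mm farther back than shut.
Start: joints at [-1.421, 0.477, 0.022, 1.555, -0.011, 1.109, -0.083], TCP at [0.172, 0.653, 0.304] pointing down, gripper open.
Joint ranges: [-2.96, 2.96], [-0.34, 2.1], [-1.41, 1.46], [0.24, 2.44], [-1.37, 4.51], [0.17, 1.92], [-2.96, 2.96]. Speed limits (rad/s): [2.39, 2.39, 3.14, 3.14, 3.14, 3.14, 3.14].

## Interface

Orientations are given as a unit quaternion [w, x, y, z].
In Python, from station import get_obs, read_camera, hand_in, look_for, silhouettes, tcp_to_tips gives the robot as it stands. The module is installed in compiled form; this text tells all that it offers.
- The arm moves only by the tool apply_moves, never from a script. Its argument "moves" is a list of rows, each a list of 3 entries, a list of its own where there are three numbers: the shift along the tool's x, y, z in units of 25 mm (1.0 is 25 mm), then the turn, a rotation vector about the tool's x, y, z in units of 10 degrees (1.0 is 10 degrees), then the gripper's target within -1 to 1 (fully open at 1, half-way at 0, shut at -1). In form: [[[dx, dy, dz], [rx, ry, rz], jaw], ...]. A call has 1 to 20 rows; each row is the pose to reach, as a shift and turn from the pose commanded when the call began, along the tool's axes at that moment; what a row does not reach only later rows make up. A row lasts 1/8 s, in which the tool goes at most 62.5 mm and 10.7 degrees, less where a joint would pass 70% of its speed; a pose out of reach is approached as far as the arm can. A call with a gripper value outside its range is refused whole. The fingers move at their own pace and stop on an object; "force" is the grip in N (left out, the last holds). Time passes only in rows, so rows that repeat a pose let the fingers close. It gives the time, the measured TCP pose, the force and the opening at its end, in the units of the state.
- get_obs(): the state, without advancing time (a new reading comes with each control period).
- read_camera(name): name is "scene" or "top"; returns a dict with "color" (480x640x3 uint8, red, green, blue), "mtx" (3x3 intrinsics, pixels), "k1" (the pictures are not rectified: a ray, as slopes to the right and down, at radius r is drawn at 1 + k1 r^2 times it, then the intrinsics apply), "eye" and "rotation" of the camera in the world. Camera axes: x right, y up, looking along -z (the intrinsics and any distortion apply to the point x, -y, -z); pixel columns grow to the right and rows downward; lengths in m; the calibration is good to about 2 mm. A picture is of the moment at which its call begins. There is no depth.
- hand_in(): hands the job in, once; it reports no verdict.
Trained networks look in the newest picture that a camera, given by its name, has taken for a name from the list of things; names that differ only in an ending like _2 or _b are one class to them, and where a whole thing is asked for, a point or a joint stands for the part that bears it (a point fixed in the world has none). Each returns a list of dicts, best first, with "conf" (0 to 1); they miss things now and then, are a little off and sometimes report something else, mostly with a low value. They report only what shows in the picture. A call takes as long as a camera call. They do not tell look-alikes from the thing itself.
- look_for(camera, query): "pixel" ([row, column] in pixels, amid what is visible of it).
- silhouettes(camera, query): "mask" (480x640 bool, what is visible of it) and "pixel" ([row, column] in pixels, amid what is visible of it).
The state is a dict: "t": time; "q": joint angles; "joint_vel": joint speeds; "joint_torque": joint torques, N m; "eef_pos": TCP position; "tool_rot": TCP orientation; "contact_force": force on the tool from outside, world axes, zero at the start; "torque": the same for the moment, N m; "gripper_width": opening from 0.0 (shut) to 1.0 (fully open).
Only numpy, scipy, OpenCV 4.12 (cv2) and the standard library are available. Lean on these libraries where they do the work, as an engineer would, in place of code of your own. Each camera call takes 0.05 s, during which the arm holds its last target.

## Working session

There is one attempt and no reset: what is moved stays moved. The work goes in short steps, Python scripts to look and compute and a tool call to move; the robot and the scene stay as the last step left them, time stands still between calls to the robot, and variables do not carry over. Pictures are saved under pics/ and viewed, and the job is handed in when it is done.

Besides the shell and the picture viewer there is one more tool, called after "Call:" as name(argument=value, ...) on one line, values as JSON. apply_moves: Moves the arm, as the interface text tells. Its arguments: {"type":"object","properties":{"moves":{"type":"array"},"force":{"type":"number"}},"required":["moves"]}

```bash
mkdir -p pics; ls
python3 - <<'E'
from station import *
import cv2, numpy as np
o=get_obs(); print({k:np.round(v,3).tolist() for k,v in o.items()}); print(tcp_to_tips)
for n in("scene","top"):
    c=read_camera(n); cv2.imwrite(f"pics/{n}0.png",c["color"][:,:,::-1]); print(n,c["mtx"],c["k1"],c["eye"],c["rotation"])
    for q in("shoe","long_plate","short_plate","marble_jar"):
        print(q,[(np.round(d["pixel"]).tolist(),round(d["conf"],2)) for d in look_for(n,q)])
E
```

```text
pics
{'t': 0.0, 'q': [-1.421, 0.478, 0.022, 1.556, -0.011, 1.109, -0.083], 'joint_vel': [-0.0, -0.0, -0.001, -0.002, 0.0, -0.0, -0.002], 'joint_torque': [-0.0, -59.646, 1.608, -28.12, 0.012, 0.009, 0.0], 'eef_pos': [0.172, 0.652, 0.303], 'tool_rot': [0.001, 0.792, 0.61, -0.001], 'contact_force': [0.384, -1.039, -0.197], 'torque': [0.014, 0.008, -0.06], 'gripper_width': 0.997}
0.0726
scene [[468.52140054   0.         324.29430591]
 [  0.         468.52140054 235.17211981]
 [  0.           0.           1.        ]] -0.10955293495261169 [1.0626446  0.41793094 0.57533073] [0.3699985  0.19297473 0.4110749  0.8104809 ]
shoe [([278.0, 351.0], 0.69)]
long_plate [([235.0, 217.0], 0.89)]
short_plate [([342.0, 372.0], 0.86), ([376.0, 430.0], 0.81), ([365.0, 508.0], 0.58)]
marble_jar [([173.0, 207.0], 0.7)]
top [[524.18089604   0.         316.86246216]
 [  0.         524.18089604 241.84076144]
 [  0.           0.           1.        ]] -0.09076174341241712 [ 0.42199918 -0.05240526  1.21887174] [ 0.71479765  0.0366892  -0.03374557 -0.69755248]
shoe [([244.0, 278.0], 0.64)]
long_plate [([214.0, 407.0], 0.86)]
short_plate [([202.0, 232.0], 0.79), ([244.0, 156.0], 0.58)]
marble_jar [([261.0, 483.0], 0.76), ([244.0, 280.0], 0.61)]
```

View pics/scene0.png

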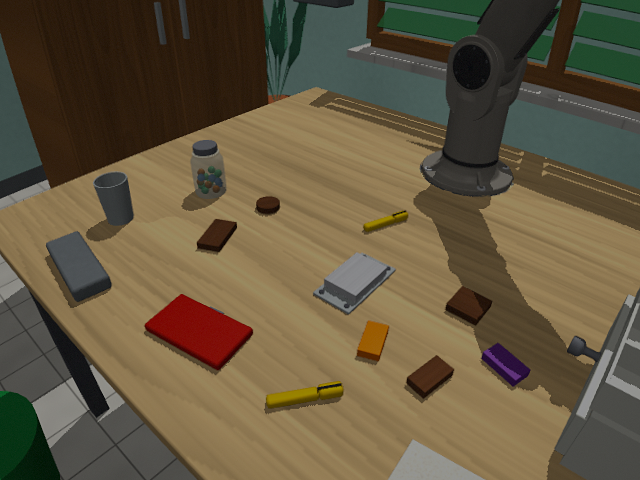

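View pics/top0.png

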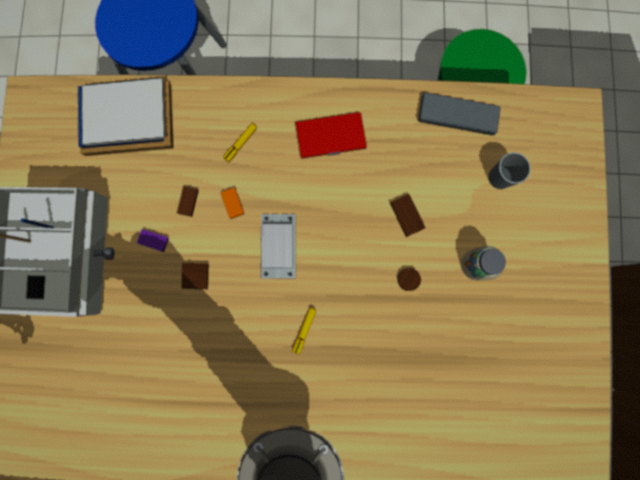

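In top, the candidates for short_plate are dark oblong (200,188), orange (202,232) and purple (239,153). For long_plate they are dark oblong (214,407), square (275,195) and round (279,409). I choose the dark oblongs at (200,188) and (214,407), and will check them in a crop while fitting poses.

```bash
cat > h.py <<'E'
from station import *
import cv2, numpy as np
from scipy.spatial.transform import Rotation as R
from scipy.optimize import minimize
def project(c,P):
    P=np.atleast_2d(P); q=c["rotation"]
    M=R.from_quat([q[1],q[2],q[3],q[0]]).as_matrix()
    L=(P-c["eye"])@M
    u=np.c_[L[:,0]/-L[:,2], -L[:,1]/-L[:,2]]
    r2=(u**2).sum(1,keepdims=True); u=u*(1+c["k1"]*r2)
    return u@c["mtx"][:2,:2].T+c["mtx"][:2,2]   # col,row
def unproject(c,px,z):
    from scipy.optimize import fsolve
    return fsolve(lambda a: project(c,[a[0],a[1],z])[0]-px,[0.6,0])
def boxpts(pose,dims,z0=0):
    x,y,a=pose; lx,ly,lz=dims
    p=np.array([[i*lx/2,j*ly/2,k] for i in(-1,1) for j in(-1,1) for k in(z0,z0+lz)])
    p[:,:2]=p[:,:2]@np.array([[np.cos(a),np.sin(a)],[-np.sin(a),np.cos(a)]])+[x,y]
    return p
S=8
def soft(mask): return cv2.GaussianBlur(mask.astype(np.float32),(0,0),1.0)
def hullmask(c,pts):
    h=cv2.convexHull(project(c,pts).astype(np.float32))
    m=np.zeros((480,640),np.uint8)
    cv2.fillConvexPoly(m,np.round(h*256).astype(np.int32),255,cv2.LINE_AA,8)
    return m/255.
def fit(views,boxes,init):
    # views: [(cam,mask)], boxes [(dims,z0)]
    T=[(c,soft(m)) for c,m in views]
    def cost(p):
        s=0
        for c,m in T:
            H=np.zeros((480,640))
            for d,z0 in boxes: H=np.maximum(H,hullmask(c,boxpts(p,d,z0)))
            s+=((soft(H)-m)**2).sum()
        return s
    best=None
    for a in init[2]:
        r=minimize(cost,[init[0],init[1],a],method="Nelder-Mead",options=dict(initial_simplex=np.array([init[0],init[1],a])+np.array([[0,0,0],[.01,0,0],[0,.01,0],[0,0,.3]]),xatol=1e-4,fatol=1e-3))
        if best is None or r.fun<best.fun: best=r
    return best
def near(c,q,px):
    n=[d for d in silhouettes(c,q) if np.hypot(*(np.array(d["pixel"])-px))<25]
    return n[0]["mask"] if n else None
E
python3 - <<'E'
from h import *
C={n:read_camera(n) for n in("scene","top")}
t=C["top"]["color"]; s=C["scene"]["color"]
cr=[cv2.resize(t[170:310,140:240],(400,560)),cv2.resize(t[170:310,360:460],(400,560))]
cv2.imwrite("pics/crop.png",np.hstack(cr)[:,:,::-1])
cand={"long_plate":[(214,407),(235,217)],"short_plate":[(200,188),(376,430)],"shoe":[(244,278),(278,351)]}
dims={"long_plate":[((.09,.05,.016),0)],"short_plate":[((.066,.036,.016),0)],"shoe":[((.15,.08,.006),0),((.1,.07,.024),0)]}
for q,(pt,ps) in cand.items():
    mt=near("top",q,pt); ms=near("scene",q,ps)
    print(q,None if mt is None else mt.sum(),None if ms is None else ms.sum())
    x,y=unproject(C["top"],(pt[1],pt[0]),.01)
    V={"top":mt,"scene":ms}
    for k in (["top"],["scene"],["top","scene"]):
        if any(V[n] is None for n in k): continue
        r=fit([(C[n],V[n]) for n in k],dims[q],(x,y,[0,.8,1.6,2.4]))
        print("  net",k,np.round(r.x,4),round(r.fun,1))
    if q!="shoe":
        # colour masks
        V2={}
        for n,p in (("top",pt),("scene",ps)):
            im=C[n]["color"].astype(int); m=(im.sum(2)<230)
            k,l=cv2.connectedComponents(m.astype(np.uint8)); V2[n]=l==l[p[0],p[1]]
            print(n,im[p[0],p[1]],V2[n].sum())
        for k in (["top"],["scene"],["top","scene"]):
            r=fit([(C[n],V2[n]) for n in k],dims[q],(x,y,[0,.8,1.6,2.4]))
            print("  col",k,np.round(r.x,4),round(r.fun,1))
for n,px in(("jar top",(483,261)),("round",(409,279)),("square",(195,275)),("orange",(232,202)),("purple",(153,239)),("pen",(305,330)),("pen2",(240,142)),("box",(107,253))):
    print(n,np.round(unproject(C["top"],px,.01),3))
E
```

```text
long_plate 877 None
  net ['top'] [ 0.6117 -0.2554  0.4775] 16.8
top [63 33  8] 842
scene [64 37 23] 880
  col ['top'] [ 0.6129 -0.2544  0.4643] 31.9
  col ['scene'] [ 0.6142 -0.2544  0.4711] 25.5
  col ['top', 'scene'] [ 0.6132 -0.2544  0.4688] 60.9
short_plate 506 1121
  net ['top'] [ 0.6315  0.2617 -0.205 ] 10.3
  net ['scene'] [ 0.6322  0.2602 -0.1372] 43.2
  net ['top', 'scene'] [0.6322 0.2605 2.9909] 60.5
top [66 36 15] 450
scene [78 47 25] 1290
  col ['top'] [0.6333 0.261  2.9499] 28.8
  col ['scene'] [0.6364 0.2611 2.9734] 21.0
  col ['top', 'scene'] [0.6355 0.2611 2.9702] 58.9
shoe 2159 2625
  net ['top'] [0.533  0.0462 3.1768] 53.0
  net ['scene'] [0.5313 0.0444 0.033 ] 73.8
  net ['top', 'scene'] [0.532  0.045  3.1703] 135.2
jar top [ 0.507 -0.434]
round [ 0.462 -0.261]
square [0.459 0.234]
orange [0.632 0.155]
purple [0.54  0.338]
pen [ 0.34  -0.024]
pen2 [0.777 0.143]
box [0.504 0.447]
```

View pics/crop.png

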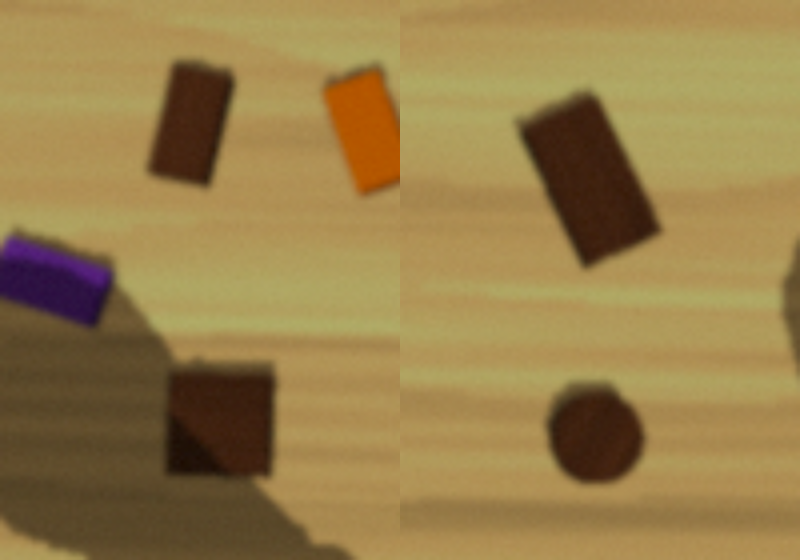

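The crop shows the dark long oblong (right half) and the dark short oblong (left half, upper). The square, round, orange and purple ones are separate, so the choice is confirmed. Next is the travel above the long plate.

```bash
cat >> h.py <<'E'
def st():
    o=get_obs(); w,x,y,z=o["tool_rot"]; r=R.from_quat([x,y,z,w])
    print("t",round(o["t"],2),"pos",np.round(o["eef_pos"],4),"yaw",round(np.degrees(np.arctan2(*r.as_matrix()[[1,0],0])),2),"zaxis",np.round(r.as_matrix()[:,2],3),"F",np.round(o["contact_force"],1),"g",round(o["gripper_width"],3),"q",np.round(o["q"],2))
    return np.array(o["eef_pos"]),r
def go(*targets):
    p,r=st(); y0=np.degrees(np.arctan2(*r.as_matrix()[[1,0],0]))
    for x,y,z,yaw in targets:
        d=r.as_matrix().T@(np.array([x,y,z])-p)/.025
        print("  ->",(x,y,z,yaw),"d",np.round(d,2),"rz",round((y0-yaw)/10,2))
E
python3 - <<'E'
from h import *
go((.172,.652,.40,75.2),(.45,.27,.40,0),(.6,-.1,.33,-63.2),(.613,-.2545,.2,-63.2),(.613,-.2545,.13,-63.2))
E
```

```text
t 0.9 pos [0.1721 0.6527 0.3039] yaw 75.23 zaxis [ 0.  0. -1.] F [-0.5  0.7  0. ] g 0.999 q [-1.42  0.48  0.02  1.56 -0.01  1.11 -0.08]
  -> (0.172, 0.652, 0.4, 75.2) d [-0.03  0.   -3.84] rz 0.0
  -> (0.45, 0.27, 0.4, 0) d [-11.97  14.65  -3.84] rz 7.52
  -> (0.6, -0.1, 0.33, -63.2) d [-24.75  24.23  -1.05] rz 13.84
  -> (0.613, -0.2545, 0.2, -63.2) d [-30.59  26.31   4.15] rz 13.84
  -> (0.613, -0.2545, 0.13, -63.2) d [-30.59  26.31   6.95] rz 13.84
```

Call:
apply_moves(moves=[[[0, 0, -2], [0, 0, 0], 1], [[0, 0, -3.84], [0, 0, 0], 1], [[-2, 2.4, -3.84], [0, 0, 1], 1], [[-4, 4.9, -3.84], [0, 0, 2], 1], [[-6, 7.3, -3.84], [0, 0, 3], 1], [[-8, 9.8, -3.84], [0, 0, 4], 1], [[-10, 12.2, -3.84], [0, 0, 5], 1], [[-12, 14.6, -3.84], [0, 0, 6], 1], [[-14, 16, -3.5], [0, 0, 7], 1], [[-16, 17.5, -3], [0, 0, 8], 1], [[-18, 19, -2.5], [0, 0, 9], 1], [[-20, 20.6, -2], [0, 0, 10], 1], [[-22, 22.2, -1.5], [0, 0, 11], 1], [[-24.75, 24.2, -1], [0, 0, 12], 1], [[-26.5, 25, 0], [0, 0, 13], 1], [[-28.5, 25.7, 2], [0, 0, 13.84], 1], [[-30.6, 26.3, 4], [0, 0, 13.84], 1], [[-30.6, 26.3, 5], [0, 0, 13.84], 1], [[-30.6, 26.3, 5], [0, 0, 13.84], 1]])

```text
t: 3.28
eef_pos: [0.6112, -0.2434, 0.1886]
tool_rot: [-0.0, 0.852, -0.524, 0.0]
contact_force: [1.8, 1.1, 0.5]
gripper_width: 1.006
```

Run:
```python
from h import *
go((.613,-.2545,.13,-63.2),(.613,-.2545,.075,-63.2))
c=read_camera("scene"); cv2.imwrite("pics/s1.png",c["color"][:,:,::-1])
```

```text
t 3.27 pos [ 0.6112 -0.2434  0.1886] yaw -63.13 zaxis [ 0.001  0.    -1.   ] F [1.8 1.1 0.5] g 1.006 q [-0.17  0.66  0.66  1.73 -0.49  0.93 -0.41]
  -> (0.613, -0.2545, 0.13, -63.2) d [0.43 0.14 2.35] rz 0.01
  -> (0.613, -0.2545, 0.075, -63.2) d [0.43 0.14 4.55] rz 0.01
```

View pics/s1.png

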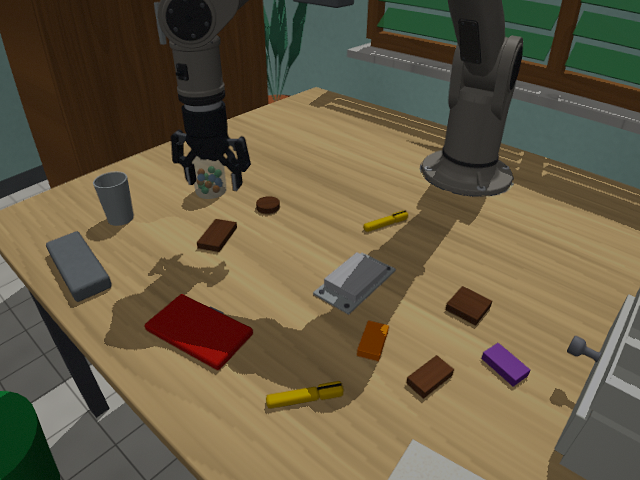

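Call:
apply_moves(moves=[[[0, 0, 0], [0, 0, 0], 1], [[0, 0, 0], [0, 0, 0], 1]])

```text
t: 3.58
eef_pos: [0.6114, -0.2412, 0.1905]
tool_rot: [-0.001, 0.852, -0.523, 0.0]
contact_force: [0.1, 0.4, -0.8]
gripper_width: 0.997
```

Run:
```python
from h import *
go((.613,-.2545,.13,-63.2),(.613,-.2545,.075,-63.2))
c=read_camera("top"); cv2.imwrite("pics/t1.png",cv2.resize(c["color"][160:320,330:530],(800,640))[:600,:,::-1])
```

```text
t 3.58 pos [ 0.6114 -0.2412  0.1905] yaw -63.1 zaxis [ 0.001  0.001 -1.   ] F [ 0.1  0.4 -0.8] g 0.997 q [-0.17  0.66  0.66  1.73 -0.49  0.93 -0.41]
  -> (0.613, -0.2545, 0.13, -63.2) d [0.5  0.19 2.42] rz 0.01
  -> (0.613, -0.2545, 0.075, -63.2) d [0.5  0.19 4.62] rz 0.01
```

View pics/t1.png

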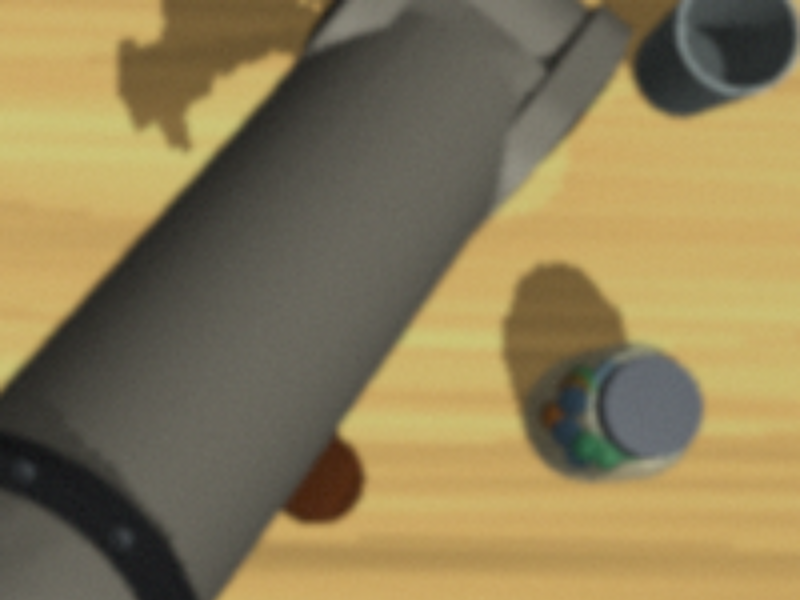

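Top view: the arm hides the plate, and the jar (crop 620,420) is clear of it. The command fell 13 mm short, so I correct that while descending.

Call:
apply_moves(moves=[[[0.5, 0.19, 0.8], [0, 0, 0], 1], [[0.5, 0.19, 1.6], [0, 0, 0], 1], [[0.5, 0.19, 2.4], [0, 0, 0], 1], [[0.5, 0.19, 2.4], [0, 0, 0], 1], [[0.5, 0.19, 2.4], [0, 0, 0], 1]])

```text
t: 4.25
eef_pos: [0.6121, -0.2555, 0.1299]
tool_rot: [0.0, 0.852, -0.524, 0.0]
contact_force: [-0.0, 0.2, -0.4]
gripper_width: 1.001
```

Run:
```python
from h import *
go((.613,-.2545,.13,-63.2),(.613,-.2545,.075,-63.2))
c=read_camera("scene"); im=c["color"].copy()
p=project(c,boxpts((.613,-.2545,.468),(.09,.05,.016)))
for u in p: cv2.circle(im,tuple(np.round(u).astype(int)),0,(0,255,0),-1)
cv2.imwrite("pics/s2.png",cv2.resize(im[120:280,120:320],(800,600),interpolation=cv2.INTER_NEAREST)[:,:,::-1])
```

```text
t 4.25 pos [ 0.6121 -0.2555  0.1299] yaw -63.17 zaxis [-0. -0. -1.] F [-0.   0.2 -0.4] g 1.001 q [-0.11  0.74  0.61  1.74 -0.54  0.84 -0.35]
  -> (0.613, -0.2545, 0.13, -63.2) d [-0.02 -0.05 -0.  ] rz 0.0
  -> (0.613, -0.2545, 0.075, -63.2) d [-0.02 -0.05  2.2 ] rz 0.0
```

View pics/s2.png

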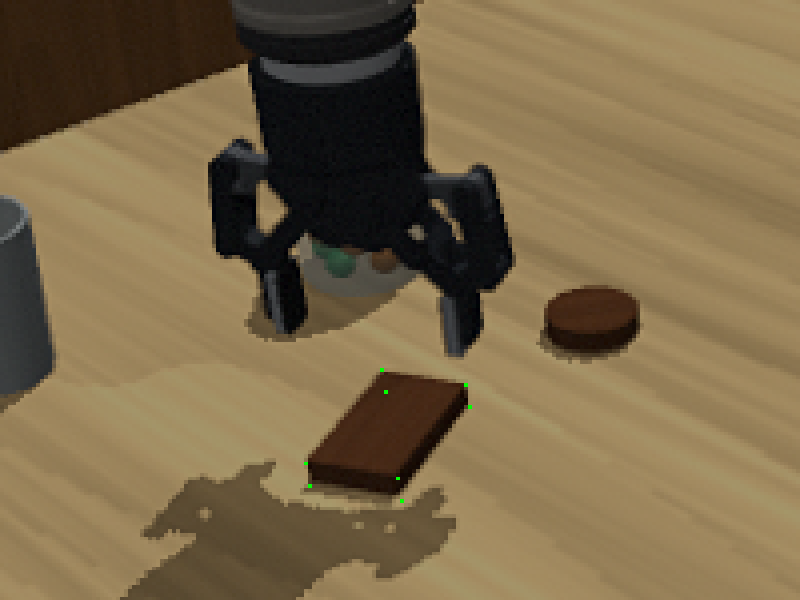

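The overlay matches the plate at crop (390,430), with the fingers on either side. I'll go down and grip.

Call:
apply_moves(force=30, moves=[[[0, -0.02, 0.8], [0, 0, 0], 1], [[0, -0.02, 1.6], [0, 0, 0], 1], [[0, -0.02, 2.35], [0, 0, 0], 1], [[0, -0.02, 2.35], [0, 0, 0], 1], [[0, -0.02, 2.35], [0, 0, 0], 0], [[0, -0.02, 2.35], [0, 0, 0], 0], [[0, -0.02, 2.35], [0, 0, 0], -1], [[0, -0.02, 2.35], [0, 0, 0], -1], [[0, -0.02, 2.35], [0, 0, 0], -1], [[0, -0.02, 2.35], [0, 0, 0], -1]])

```text
t: 5.55
eef_pos: [0.613, -0.2556, 0.0721]
tool_rot: [-0.0, 0.852, -0.524, 0.001]
contact_force: [-0.3, -0.2, 6.0]
gripper_width: 0.578
```

Run:
```python
from h import *
st()
```

```text
t 5.55 pos [ 0.613  -0.2556  0.0721] yaw -63.18 zaxis [ 0.002 -0.    -1.   ] F [-0.3 -0.2  6. ] g 0.578 q [-0.08  0.81  0.55  1.75 -0.59  0.75 -0.32]
```

Call:
apply_moves(moves=[[[0, 0, -0.3], [0, 0, 0], -1], [[0, 0, -1], [0, 0, 0], -1], [[0, 0, -2], [0, 0, 0], -1], [[0, 0, -3], [0, 0, 0], -1], [[0, 0, -3], [0, 0, 0], -1]])

```text
t: 6.18
eef_pos: [0.6136, -0.256, 0.149]
tool_rot: [-0.001, 0.852, -0.524, 0.002]
contact_force: [0.3, 0.7, -0.9]
gripper_width: 0.574
```

Run:
```python
from h import *
go((.532,.045,.16,-88.1))
c=read_camera("scene"); im=c["color"].copy()
cv2.imwrite("pics/s3.png",cv2.resize(im[90:250,120:320],(800,600))[:,:,::-1])
```

```text
t 6.17 pos [ 0.6136 -0.256   0.149 ] yaw -63.18 zaxis [ 0.004 -0.001 -1.   ] F [ 0.3  0.7 -0.9] g 0.574 q [-0.12  0.71  0.63  1.73 -0.53  0.86 -0.37]
  -> (0.532, 0.045, 0.16, -88.1) d [-12.22  -2.52  -0.47] rz 2.49
```

View pics/s3.png

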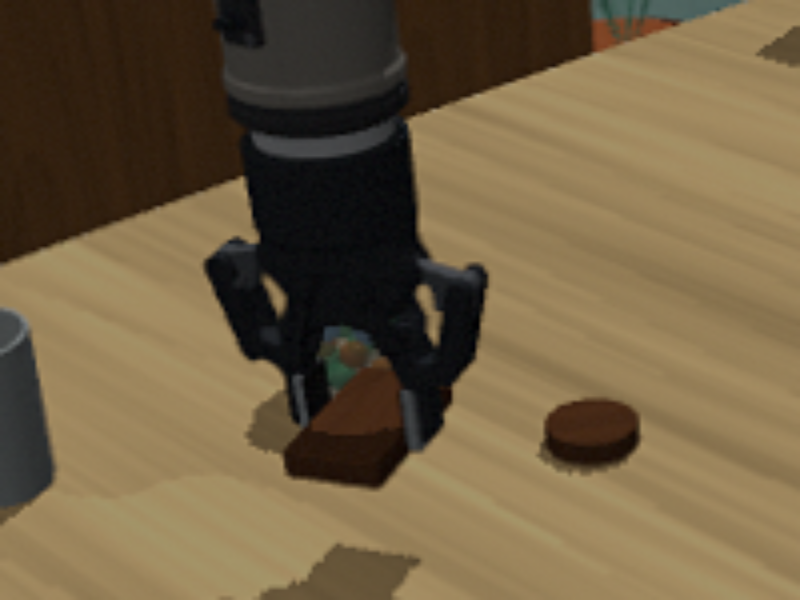

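The plate is held level at crop (370,420). I carry it over the shoe, then look.

Call:
apply_moves(moves=[[[-1.5, -0.3, -0.5], [0, 0, 0.3], -1], [[-3.2, -0.65, -0.5], [0, 0, 0.7], -1], [[-5, -1, -0.5], [0, 0, 1.1], -1], [[-7, -1.4, -0.5], [0, 0, 1.5], -1], [[-9, -1.85, -0.5], [0, 0, 2], -1], [[-11, -2.3, -0.5], [0, 0, 2.4], -1], [[-12.2, -2.5, -0.5], [0, 0, 2.49], -1], [[-12.2, -2.5, -0.5], [0, 0, 2.49], -1], [[-12.2, -2.5, -0.5], [0, 0, 2.49], -1], [[-12.2, -2.5, -0.5], [0, 0, 2.49], -1]])

```text
t: 7.48
eef_pos: [0.5308, 0.0436, 0.1587]
tool_rot: [0.0, 0.718, -0.696, 0.0]
contact_force: [0.4, 0.1, -0.6]
gripper_width: 0.576
```

Run:
```python
from h import *
go((.532,.045,.11,-88.1))
c=read_camera("scene"); im=c["color"].copy()
for b in (((.532,.045,.033),(.15,.08,.006)),((.532,.045,.033),(.1,.07,.024))):
  for u in project(c,boxpts(*b)): cv2.circle(im,tuple(np.round(u).astype(int)),0,(0,255,0),-1)
cv2.imwrite("pics/s4.png",cv2.resize(im[190:350,250:450],(800,600),interpolation=cv2.INTER_NEAREST)[:,:,::-1])
```

```text
t 7.47 pos [0.5308 0.0436 0.1587] yaw -88.2 zaxis [ 0.    -0.001 -1.   ] F [ 0.4  0.1 -0.6] g 0.576 q [-0.81  0.57  0.81  2.06 -0.6   0.76 -1.17]
  -> (0.532, 0.045, 0.11, -88.1) d [-0.06 -0.05  1.95] rz -0.01
```

View pics/s4.png

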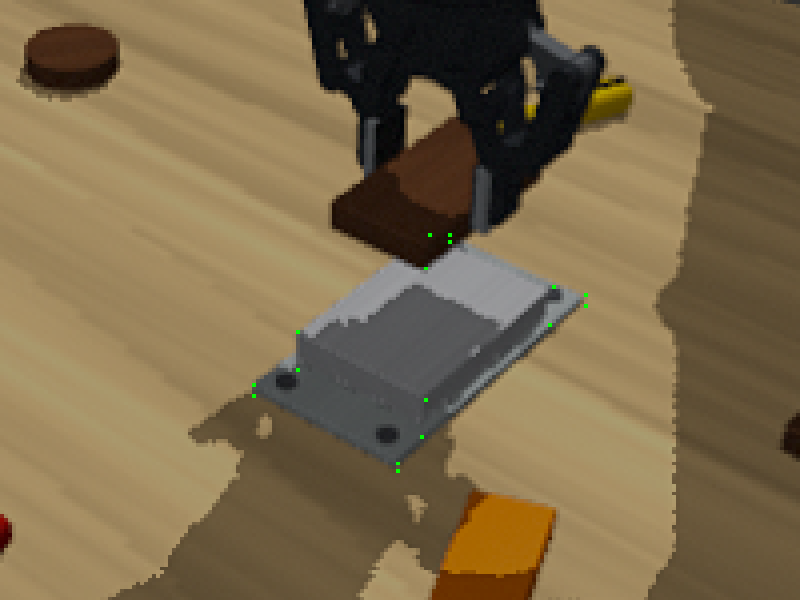

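The shoe overlay fits its corners to about 1 px, and the plate at (420,190) is over it and aligned. I'll lower it in two stages.

Call:
apply_moves(moves=[[[-0.06, -0.05, 0.8], [0, 0, 0], -1], [[-0.06, -0.05, 1.6], [0, 0, 0], -1], [[-0.06, -0.05, 2.1], [0, 0, 0], -1], [[-0.06, -0.05, 2.1], [0, 0, 0], -1], [[-0.06, -0.05, 2.1], [0, 0, 0], -1]])

```text
t: 8.15
eef_pos: [0.532, 0.0464, 0.1063]
tool_rot: [-0.0, 0.719, -0.695, 0.0]
contact_force: [0.6, 0.1, 0.1]
gripper_width: 0.581
```

Run:
```python
from h import *
go((.532,.045,.097,-88.1))
c=read_camera("scene"); im=c["color"].copy()
cv2.imwrite("pics/s5.png",cv2.resize(im[190:350,250:450],(800,600),interpolation=cv2.INTER_NEAREST)[:,:,::-1])
```

```text
t 8.15 pos [0.532  0.0464 0.1063] yaw -88.09 zaxis [ 0. -0. -1.] F [0.6 0.1 0.1] g 0.581 q [-0.74  0.65  0.71  2.07 -0.69  0.67 -1.1 ]
  -> (0.532, 0.045, 0.097, -88.1) d [0.06 0.   0.37] rz 0.0
```

View pics/s5.png

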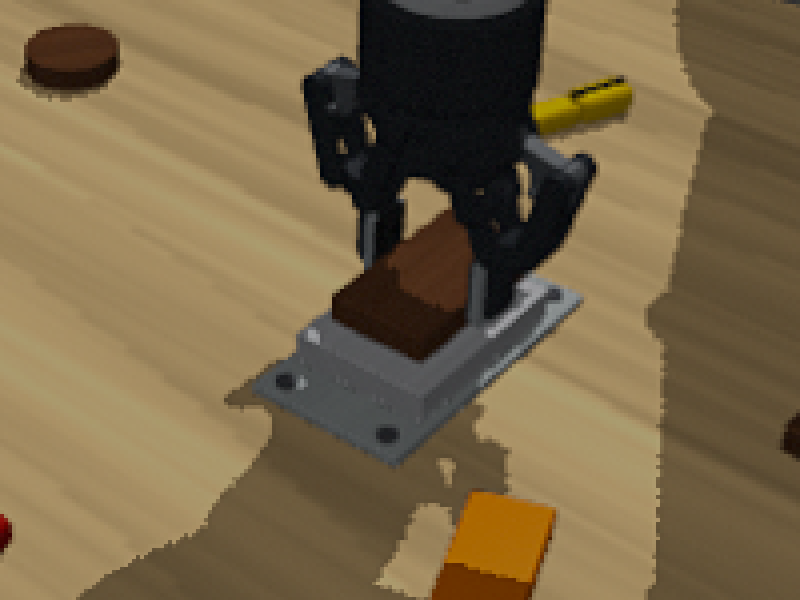

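Call:
apply_moves(moves=[[[0.04, 0, 0.12], [0, 0, 0], -1], [[0.04, 0, 0.24], [0, 0, 0], -1], [[0.04, 0, 0.34], [0, 0, 0], -1], [[0.04, 0, 0.38], [0, 0, 0], -1], [[0.04, 0, 0.38], [0, 0, 0], -1]])

```text
t: 8.82
eef_pos: [0.5318, 0.0456, 0.0966]
tool_rot: [0.0, 0.719, -0.695, -0.0]
contact_force: [0.6, -0.0, -0.9]
gripper_width: 0.575
```

Call:
apply_moves(moves=[[[0, 0, 0.03], [0, 0, 0], -1], [[0, 0, 0.05], [0, 0, 0], -1], [[0, 0, 0.05], [0, 0, 0], -1]])

```text
t: 9.2
eef_pos: [0.5319, 0.0456, 0.096]
tool_rot: [-0.0, 0.719, -0.695, -0.0]
contact_force: [-2.8, 0.6, 7.1]
gripper_width: 0.575
```

Contact at 7 N. I'll let go and look.

Call:
apply_moves(moves=[[[0, 0, 0.03], [0, 0, 0], 0.3], [[0, 0, 0.03], [0, 0, 0], 0.6], [[0, 0, 0.03], [0, 0, 0], 0.6], [[0, 0, 0.03], [0, 0, 0], 0.6], [[0, 0, -0.5], [0, 0, 0], 0.6], [[0, 0, -1.5], [0, 0, 0], 0], [[0, 0, -2.5], [0, 0, 0], -1], [[0, 0, -3], [0, 0, 0], -1], [[0, 0, -3], [0, 0, 0], -1], [[0, 0, -3], [0, 0, 0], -1]])

```text
t: 10.45
eef_pos: [0.5314, 0.0458, 0.1699]
tool_rot: [0.0, 0.719, -0.695, -0.0]
contact_force: [0.3, 0.3, 0.3]
gripper_width: -0.0
```

Run:
```python
from h import *
go((.532,.045,.125,-88.1),(.532,.045,.113,-88.1)); print(tcp_to_tips)
c=read_camera("scene"); im=c["color"].copy()
for b in (((.532,.045,.033),(.09,.05,.016),.024),((.532,.045,.033),(.1,.07,.024))):
  for u in project(c,boxpts(*b)): cv2.circle(im,tuple(np.round(u).astype(int)),0,(0,255,0),-1)
cv2.imwrite("pics/s6.png",cv2.resize(im[190:350,250:450],(800,600),interpolation=cv2.INTER_NEAREST)[:,:,::-1])
```

```text
t 10.45 pos [0.5314 0.0458 0.1699] yaw -88.06 zaxis [-0.001 -0.    -1.   ] F [0.3 0.3 0.3] g -0.0 q [-0.83  0.56  0.83  2.05 -0.58  0.78 -1.18]
  -> (0.532, 0.045, 0.125, -88.1) d [ 0.03 -0.03  1.79] rz 0.0
  -> (0.532, 0.045, 0.113, -88.1) d [ 0.03 -0.03  2.27] rz 0.0
0.0726
```

View pics/s6.png

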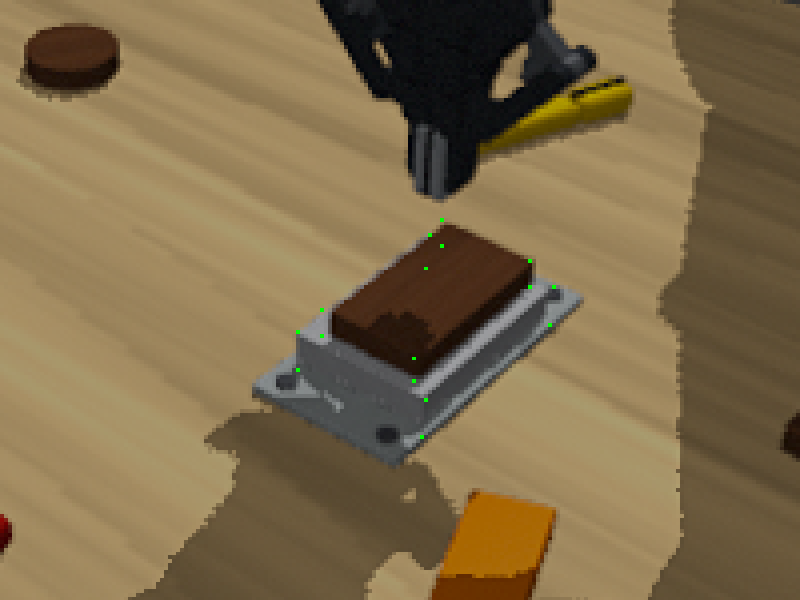

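The plate lies on the seat, roughly centred. I'll quantify the offset against the seat before pressing.

Run:
```python
from h import *
st()
C={n:read_camera(n) for n in("scene","top")}
V={}
for n in C:
    im=C[n]["color"].astype(int); m=((im.sum(2)<260)&(im[:,:,0]-im[:,:,2]>22)).astype(np.uint8)
    p=project(C[n],[.532,.045,.04])[0].round().astype(int)
    k,l=cv2.connectedComponents(m); V[n]=l==l[p[1],p[0]]; print(n,p,V[n].sum(),C[n]["color"][p[1],p[0]])
r=fit([(C["scene"],V["scene"])],[((.09,.05,.016),.024)],(.532,.045,[0]))
print(r.x,r.fun)
for n in("scene","top"):
  im=C[n]["color"].copy(); im[V[n]&(np.indices(V[n].shape).sum(0)%2==0)]=(255,0,255)
  for u in project(C[n],boxpts(r.x,(.09,.05,.016),.024)): cv2.circle(im,tuple(np.round(u).astype(int)),0,(0,255,0),-1)
  p=project(C[n],[.532,.045,.04])[0].round().astype(int)
  cr=im[p[1]-60:p[1]+60,p[0]-80:p[0]+80]; cv2.imwrite(f"pics/{n}7.png",cv2.resize(cr,(800,600),interpolation=cv2.INTER_NEAREST)[:,:,::-1])
```

```text
t 10.5 pos [0.5313 0.0457 0.1697] yaw -88.07 zaxis [-0.001 -0.    -1.   ] F [ 0.7  0.8 -0.5] g -0.0 q [-0.83  0.56  0.83  2.05 -0.58  0.78 -1.18]
scene [357 266] 1006 [76 46 24]
top [277 244] 285176 [39 40 36]
[0.52870011 0.0431436  0.09502342] 161.97073364257812
```

View pics/scene7.png

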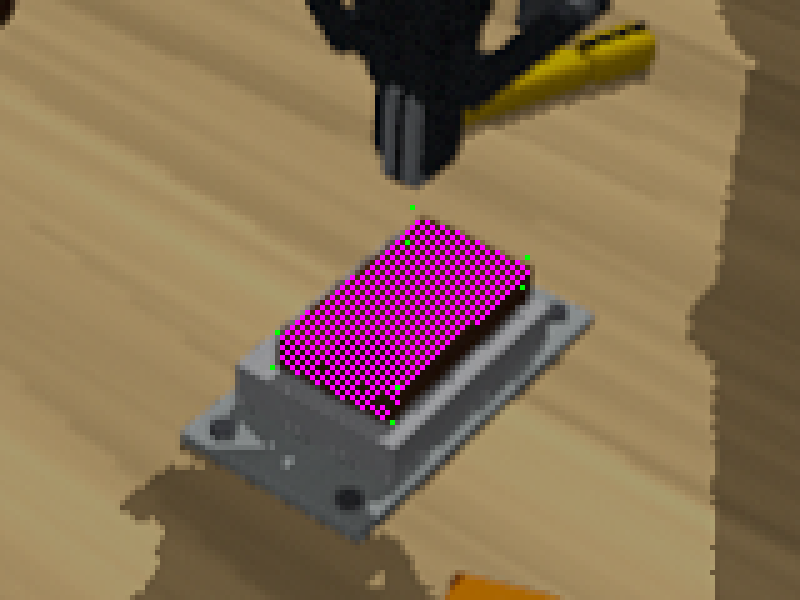

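View pics/top7.png

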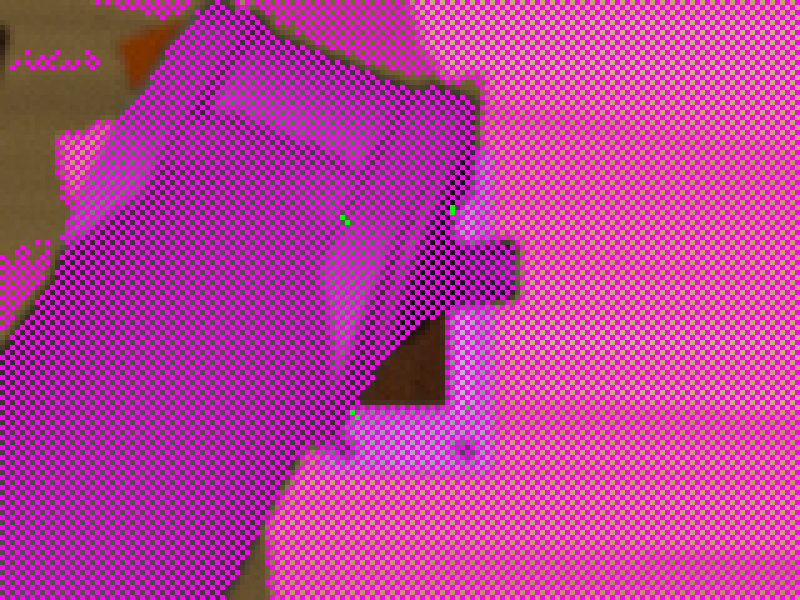

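Run:
```python
from h import *
c=read_camera("scene"); im=c["color"]
cr=im[240:300,322:402]; cv2.imwrite("pics/s8.png",cv2.resize(cr,(800,600),interpolation=cv2.INTER_CUBIC)[:,:,::-1])
i=im.astype(int)
m=((i.sum(2)<230)&(i[:,:,0]-i[:,:,2]>8)); m[:243]=0; m[:, :325]=0; m[:,392:]=0;m[292:]=0
m=m.astype(np.uint8); k,l=cv2.connectedComponents(m); m=l==l[266,357]; print(m.sum())
r=fit([(c,m)],[((.09,.05,.016),.024)],(.532,.045,[0,.05])); print(np.round(r.x,4),r.fun)
o=im.copy(); o[m]=(255,0,255)
cv2.imwrite("pics/s8m.png",cv2.resize(o[240:300,322:402],(800,600),interpolation=cv2.INTER_NEAREST)[:,:,::-1])
```

```text
1134
[0.5292 0.0461 0.0718] 69.52044677734375
```

View pics/s8.png

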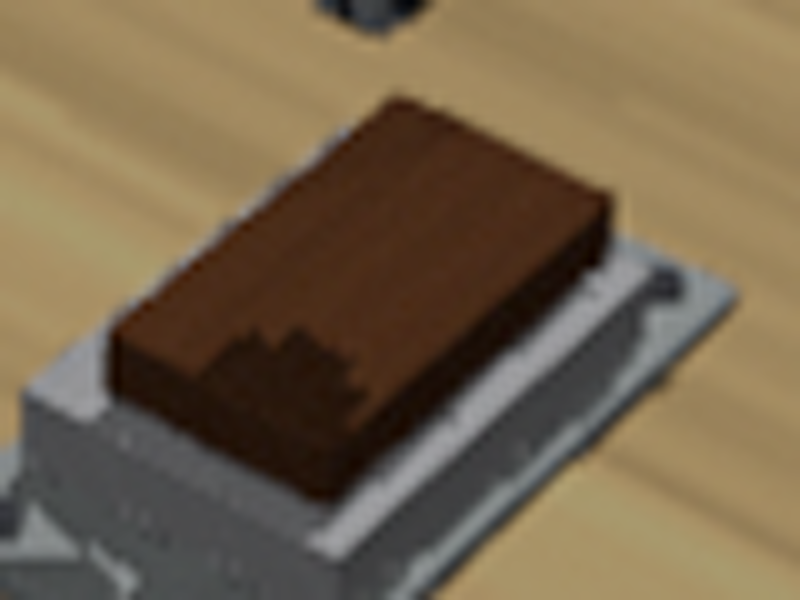

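View pics/s8m.png

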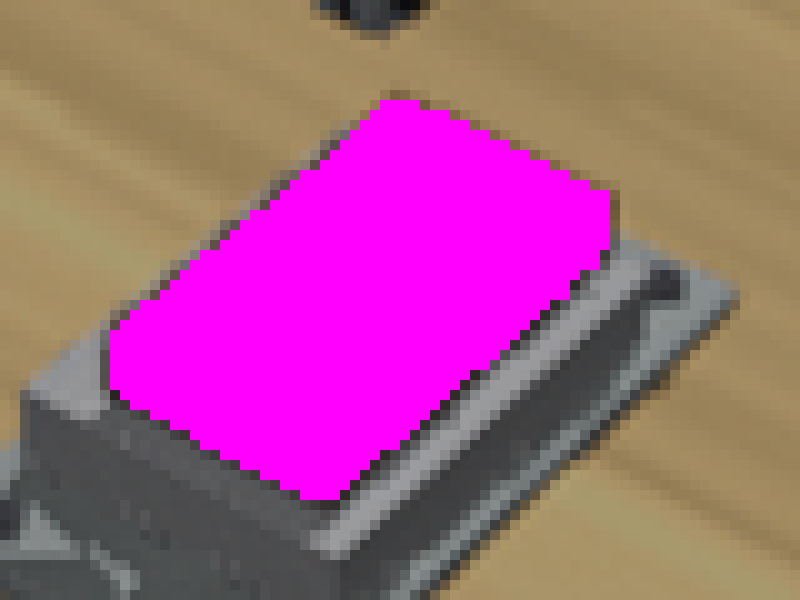

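Run:
```python
from h import *
c=read_camera("scene")
def w(X,Y,z): return unproject(c,(322+X/10-.5,240+Y/10-.5),z)
P={"far":w(398,92,.04),"right":w(612,198,.04),"left":w(108,325,.04),"nearb":w(325,503,.024),"leftb":w(112,398,.024),"rightb":w(605,262,.024),
"seatL":w(22,388,.024),"seatN":w(330,552,.024),"seatR":w(655,262,.024)}
for k,v in P.items(): print(k,np.round(v,4))
d=lambda a,b: np.hypot(*(P[a]-P[b]))
print("far-right",d("far","right"),"far-left",d("far","left"),"leftb-nearb",d("leftb","nearb"),"nearb-rightb",d("nearb","rightb"),"seat LN",d("seatL","seatN"),"NR",d("seatN","seatR"))
a=lambda p,q: np.degrees(np.arctan2(*(P[q]-P[p])[::-1]))
for p in(("far","left"),("far","right"),("leftb","nearb"),("rightb","nearb"),("seatL","seatN"),("seatR","seatN")): print(p,a(*p))
print("seat centre",(P["seatL"]+P["seatR"])/2,"plate centre top",(P["left"]+P["right"])/2,"bottom",(P["leftb"]+P["rightb"])/2)
```

```text
far [0.4874 0.0211]
right [0.4869 0.0696]
left [0.5747 0.0232]
nearb [0.5717 0.0701]
leftb [0.5749 0.0247]
rightb [0.486 0.069]
seatL [0.5834 0.011 ]
seatN [0.5809 0.0783]
seatR [0.4799 0.076 ]
far-right 0.04850887636585756 far-left 0.08732004867218895 leftb-nearb 0.04544558089403202 nearb-rightb 0.08568245376642726 seat LN 0.06735365378061976 NR 0.10098400313582111
('far', 'left') 1.394151332256477
('far', 'right') 90.56178345021577
('leftb', 'nearb') 94.04791482416897
('rightb', 'nearb') 0.6935657339270364
('seatL', 'seatN') 92.13804257101505
('seatR', 'seatN') 1.280572063085196
seat centre [0.53167842 0.04350348] plate centre top [0.53079899 0.04641832] bottom [0.53048037 0.0468939 ]
```

Corner measurement puts the plate about 2.5 mm from the seat's middle across and 1 mm along, with the yaw equal to within about 1°. That is good, so now the press.

Call:
apply_moves(moves=[[[0, 0, 0.7], [0, 0, 0], -1], [[0, 0, 1.5], [0, 0, 0], -1], [[0, 0, 2], [0, 0, 0], -1], [[0, 0, 2.2], [0, 0, 0], -1], [[0, 0, 2.24], [0, 0, 0], -1], [[0, 0, 2.24], [0, 0, 0], -1], [[0, 0, 2.24], [0, 0, 0], -1]])

```text
t: 11.58
eef_pos: [0.5321, 0.0457, 0.1148]
tool_rot: [-0.0, 0.719, -0.695, 0.0]
contact_force: [0.0, 0.4, 0.1]
gripper_width: -0.0
```

Call:
apply_moves(moves=[[[0, 0, 0.03], [0, 0, 0], -1], [[0, 0, 0.06], [0, 0, 0], -1], [[0, 0, 0.09], [0, 0, 0], -1], [[0, 0, 0.1], [0, 0, 0], -1], [[0, 0, 0.1], [0, 0, 0], -1]])

```text
t: 12.2
eef_pos: [0.5319, 0.0457, 0.1127]
tool_rot: [-0.0, 0.719, -0.695, -0.0]
contact_force: [-3.0, 1.4, 11.1]
gripper_width: 0.001
```

Call:
apply_moves(moves=[[[0, 0, -0.012], [0, 0, 0], -1], [[0, 0, -0.012], [0, 0, 0], -1], [[0, 0, -0.012], [0, 0, 0], -1]])

```text
t: 12.58
eef_pos: [0.5319, 0.0457, 0.1127]
tool_rot: [-0.0, 0.719, -0.695, -0.0]
contact_force: [-2.1, -0.4, 7.3]
gripper_width: 0.004
```

Call:
apply_moves(moves=[[[0, 0, 0], [0, 0, 0], -1], [[0, 0, 0], [0, 0, 0], -1], [[0, 0, 0], [0, 0, 0], -1], [[0, 0, -0.3], [0, 0, 0], -1], [[0, 0, -1.3], [0, 0, 0], -1], [[0, 0, -2.5], [0, 0, 0], -1], [[0, 0, -2.5], [0, 0, 0], -1], [[0, 0, -2.5], [0, 0, 0], -1]])

```text
t: 13.58
eef_pos: [0.5315, 0.0459, 0.1744]
tool_rot: [0.0, 0.719, -0.695, -0.0]
contact_force: [-0.4, 0.3, -0.4]
gripper_width: 0.0
```

Run:
```python
from h import *
go((.634,.261,.17,-100.5))
c=read_camera("scene"); im=c["color"]
cv2.imwrite("pics/s9.png",cv2.resize(im[240:300,322:402],(800,600),interpolation=cv2.INTER_CUBIC)[:,:,::-1])
```

```text
t 13.57 pos [0.5315 0.0459 0.1744] yaw -88.05 zaxis [-0.  0. -1.] F [-0.4  0.3 -0.4] g 0.0 q [-0.83  0.55  0.83  2.05 -0.58  0.79 -1.19]
  -> (0.634, 0.261, 0.17, -100.5) d [-8.46 -4.39  0.18] rz 1.24
```

View pics/s9.png

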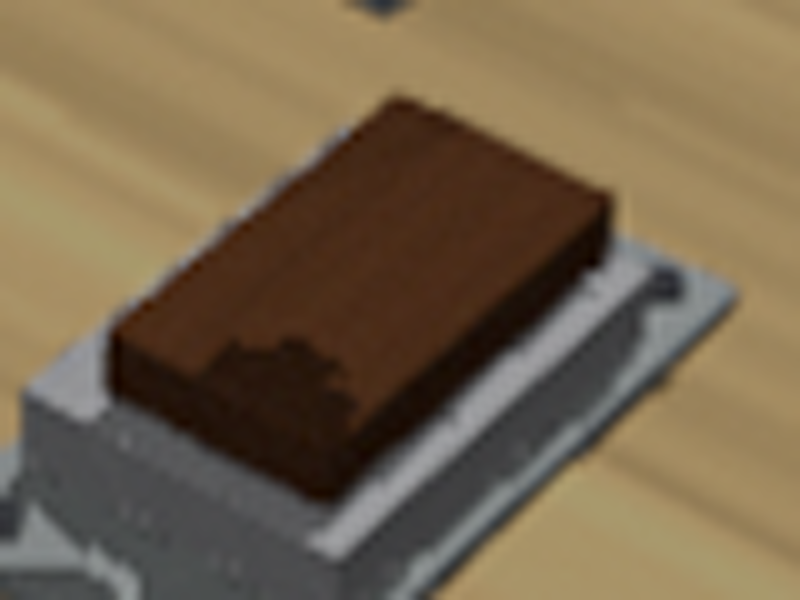

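The plate has not moved since the press; its corners are the same at (398,92) and (612,198). On to the short plate.

Call:
apply_moves(moves=[[[-1.4, -0.75, 0], [0, 0, 0.2], 0], [[-3, -1.6, 0], [0, 0, 0.5], 0.3], [[-4.6, -2.4, 0], [0, 0, 0.8], 0.3], [[-6.2, -3.2, 0], [0, 0, 1], 0.3], [[-7.7, -4, 0], [0, 0, 1.24], 0.3], [[-8.46, -4.4, 0.4], [0, 0, 1.24], 0.3], [[-8.46, -4.4, 1], [0, 0, 1.24], 0.3], [[-8.46, -4.4, 1.6], [0, 0, 1.24], 0.3], [[-8.46, -4.4, 1.6], [0, 0, 1.24], 0.3], [[-8.46, -4.4, 1.6], [0, 0, 1.24], 0.3]])

```text
t: 14.88
eef_pos: [0.6347, 0.2595, 0.1351]
tool_rot: [0.0, -0.639, 0.769, -0.0]
contact_force: [0.3, 0.7, 0.8]
gripper_width: 0.65
```

Run:
```python
from h import *
go((.634,.261,.073,-100.5))
c=read_camera("scene"); im=c["color"].copy()
for u in project(c,boxpts((.634,.261,np.radians(-10.5)),(.066,.036,.016))): cv2.circle(im,tuple(np.round(u).astype(int)),0,(0,255,0),-1)
cv2.imwrite("pics/s10.png",cv2.resize(im[300:420,350:510],(800,600),interpolation=cv2.INTER_NEAREST)[:,:,::-1])
```

```text
t 14.88 pos [0.6347 0.2595 0.1351] yaw -100.56 zaxis [ 0. -0. -1.] F [0.3 0.7 0.8] g 0.65 q [-1.    0.84  0.81  1.69 -0.72  0.94 -1.66]
  -> (0.634, 0.261, 0.073, -100.5) d [-0.05  0.04  2.48] rz -0.01
```

View pics/s10.png

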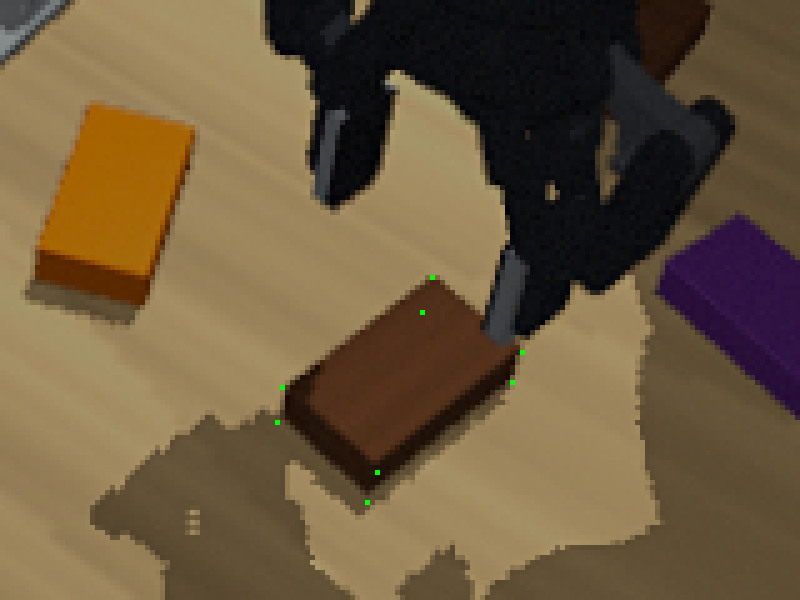

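The fingers straddle the short plate at crop (400,380), with the orange and purple plates clear. I'll descend and grip.

Call:
apply_moves(force=30, moves=[[[-0.05, 0.06, 0.9], [0, 0, 0], 0.3], [[-0.05, 0.06, 1.8], [0, 0, 0], 0.3], [[-0.05, 0.06, 2.46], [0, 0, 0], 0.3], [[-0.05, 0.06, 2.46], [0, 0, 0], 0.3], [[-0.05, 0.06, 2.46], [0, 0, 0], -0.1], [[-0.05, 0.06, 2.46], [0, 0, 0], -0.2], [[-0.05, 0.06, 2.46], [0, 0, 0], -1], [[-0.05, 0.06, 2.46], [0, 0, 0], -1], [[-0.05, 0.06, 2.46], [0, 0, 0], -1]])

```text
t: 16.05
eef_pos: [0.6337, 0.2624, 0.0738]
tool_rot: [0.0, -0.64, 0.769, -0.0]
contact_force: [-0.7, 0.8, 4.7]
gripper_width: 0.413
```

Run:
```python
from h import *
st()
c=read_camera("scene"); im=c["color"].copy()
cv2.imwrite("pics/s11.png",cv2.resize(im[300:420,350:510],(800,600),interpolation=cv2.INTER_NEAREST)[:,:,::-1])
```

```text
t 16.05 pos [0.6337 0.2624 0.0738] yaw -100.47 zaxis [ 0.001  0.001 -1.   ] F [-0.7  0.8  4.7] g 0.413 q [-0.96  0.91  0.74  1.7  -0.78  0.86 -1.62]
```

View pics/s11.png

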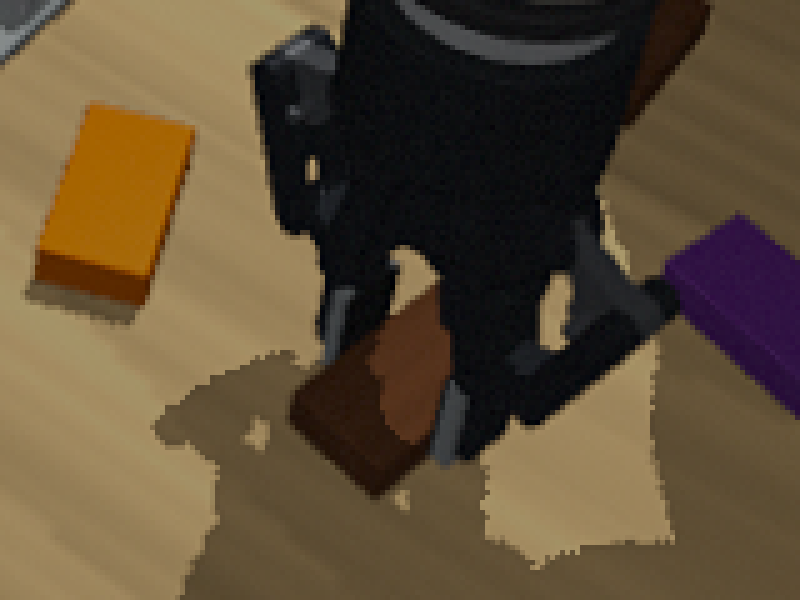

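It is gripped at a width of 35 mm, and I'll lift it.

Call:
apply_moves(moves=[[[0, 0, -0.3], [0, 0, 0], -1], [[0, 0, -1], [0, 0, 0], -1], [[0, 0, -2], [0, 0, 0], -1], [[0, 0, -3], [0, 0, 0], -1], [[0, 0, -4], [0, 0, 0], -1], [[0, 0, -4], [0, 0, 0], -1], [[0, 0, -4], [0, 0, 0], -1]])

```text
t: 16.98
eef_pos: [0.633, 0.2624, 0.1731]
tool_rot: [-0.0, -0.64, 0.769, 0.0]
contact_force: [-0.2, 0.4, -1.2]
gripper_width: 0.409
```

Run:
```python
from h import *
p,r=st()
go((.531,.0455,.17,-88.2))
c=read_camera("scene"); im=c["color"].copy()
i=im.astype(int)
for u in project(c,boxpts((p[0],p[1],np.radians(-10.5)),(.066,.036,.016),p[2]-.0735)): cv2.circle(im,tuple(np.round(u).astype(int)),0,(0,255,0),-1)
cv2.imwrite("pics/s12.png",cv2.resize(im[230:350,380:540],(800,600),interpolation=cv2.INTER_NEAREST)[:,:,::-1])
```

```text
t 16.98 pos [0.633  0.2624 0.1731] yaw -100.46 zaxis [-0.001  0.    -1.   ] F [-0.2  0.4 -1.2] g 0.409 q [-1.02  0.79  0.84  1.67 -0.69  1.   -1.69]
t 16.98 pos [0.633  0.2624 0.1731] yaw -100.46 zaxis [-0.001  0.    -1.   ] F [-0.2  0.4 -1.2] g 0.409 q [-1.02  0.79  0.84  1.67 -0.69  1.   -1.69]
  -> (0.531, 0.0455, 0.17, -88.2) d [9.27 2.44 0.12] rz -1.23
```

View pics/s12.png

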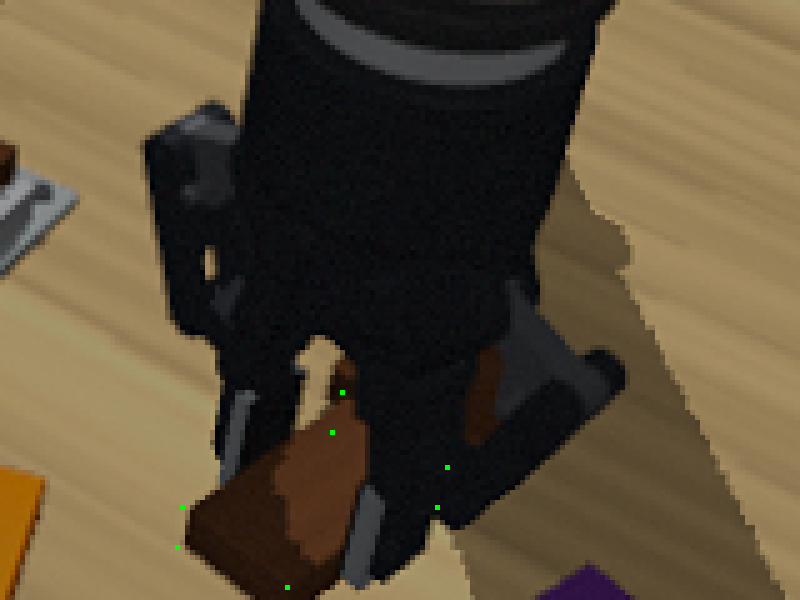

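It is held level, with the front corner at crop (187,510) as predicted. I'll move it above the long plate; the bottom of the held plate stays well above the stack.

Call:
apply_moves(moves=[[[1.4, 0.36, 0], [0, 0, -0.2], -1], [[3, 0.8, 0], [0, 0, -0.4], -1], [[4.7, 1.24, 0], [0, 0, -0.65], -1], [[6.4, 1.7, 0], [0, 0, -0.9], -1], [[8, 2.1, 0], [0, 0, -1.1], -1], [[9.27, 2.44, 0], [0, 0, -1.23], -1], [[9.27, 2.44, 0.8], [0, 0, -1.23], -1], [[9.27, 2.44, 1.4], [0, 0, -1.23], -1], [[9.27, 2.44, 1.4], [0, 0, -1.23], -1], [[9.27, 2.44, 1.4], [0, 0, -1.23], -1]])

```text
t: 18.27
eef_pos: [0.5316, 0.046, 0.138]
tool_rot: [0.0, 0.719, -0.695, 0.0]
contact_force: [0.6, 0.0, -0.5]
gripper_width: 0.414
```

Run:
```python
from h import *
p,r=st()
go((.531,.0455,.115,-88.2))
c=read_camera("scene"); im=c["color"].copy()
cv2.imwrite("pics/s13.png",cv2.resize(im[210:310,300:433],(800,600),interpolation=cv2.INTER_NEAREST)[:,:,::-1])
```

```text
t 18.27 pos [0.5316 0.046  0.138 ] yaw -88.11 zaxis [-0. -0. -1.] F [ 0.6  0.  -0.5] g 0.414 q [-0.79  0.61  0.78  2.06 -0.64  0.73 -1.14]
t 18.27 pos [0.5316 0.046  0.138 ] yaw -88.11 zaxis [-0. -0. -1.] F [ 0.6  0.  -0.5] g 0.414 q [-0.79  0.61  0.78  2.06 -0.64  0.73 -1.14]
  -> (0.531, 0.0455, 0.115, -88.2) d [0.02 0.03 0.92] rz 0.01
```

View pics/s13.png

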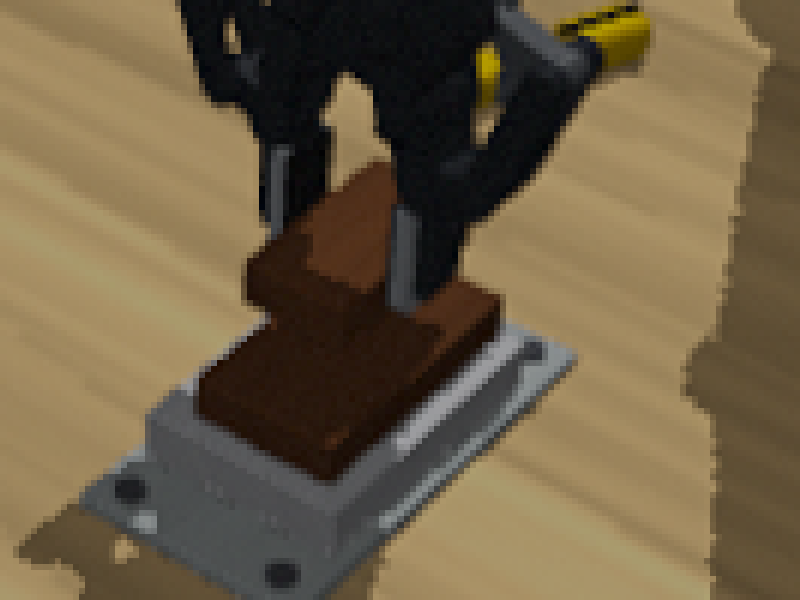

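The short plate is aligned over the long one, and I'll lower it slowly.

Call:
apply_moves(moves=[[[0, 0.02, 0.4], [0, 0, 0], -1], [[0, 0.02, 0.7], [0, 0, 0], -1], [[0, 0.02, 0.84], [0, 0, 0], -1], [[0, 0.02, 0.9], [0, 0, 0], -1], [[0, 0.02, 0.93], [0, 0, 0], -1], [[0, 0.02, 0.93], [0, 0, 0], -1]])

```text
t: 19.08
eef_pos: [0.5309, 0.0454, 0.1151]
tool_rot: [-0.0, 0.718, -0.696, 0.0]
contact_force: [0.0, 0.0, -0.1]
gripper_width: 0.414
```

Call:
apply_moves(moves=[[[0, 0, 0.03], [0, 0, 0], -1], [[0, 0, 0.05], [0, 0, 0], -1], [[0, 0, 0.06], [0, 0, 0], -1], [[0, 0, 0.06], [0, 0, 0], -1]])

```text
t: 19.58
eef_pos: [0.5309, 0.0455, 0.1138]
tool_rot: [-0.0, 0.718, -0.696, -0.0]
contact_force: [-1.1, 0.0, 5.5]
gripper_width: 0.412
```

Call:
apply_moves(moves=[[[0, 0, 0.04], [0, 0, 0], 0], [[0, 0, 0.04], [0, 0, 0], 0.3], [[0, 0, 0.04], [0, 0, 0], 0.3], [[0, 0, 0.04], [0, 0, 0], 0.3], [[0, 0, -0.5], [0, 0, 0], 0.3], [[0, 0, -1.5], [0, 0, 0], 0], [[0, 0, -2.5], [0, 0, 0], -1], [[0, 0, -2.5], [0, 0, 0], -1], [[0, 0, -2.5], [0, 0, 0], -1], [[0, 0, -2.5], [0, 0, 0], -1]])

```text
t: 20.82
eef_pos: [0.5303, 0.0455, 0.1753]
tool_rot: [0.001, 0.718, -0.696, -0.0]
contact_force: [-0.2, -0.2, -0.0]
gripper_width: -0.003
```

Run:
```python
from h import *
p,r=st()
go((.531,.0455,.131,-88.2))
c=read_camera("scene"); im=c["color"].copy()
cv2.imwrite("pics/s14.png",cv2.resize(im[230:305,317:417],(800,600),interpolation=cv2.INTER_CUBIC)[:,:,::-1])
```

```text
t 20.82 pos [0.5303 0.0455 0.1753] yaw -88.17 zaxis [-0.001 -0.    -1.   ] F [-0.2 -0.2 -0. ] g -0.003 q [-0.84  0.55  0.84  2.05 -0.58  0.8  -1.19]
t 20.82 pos [0.5303 0.0455 0.1753] yaw -88.17 zaxis [-0.001 -0.    -1.   ] F [-0.2 -0.2 -0. ] g -0.003 q [-0.84  0.55  0.84  2.05 -0.58  0.8  -1.19]
  -> (0.531, 0.0455, 0.131, -88.2) d [-0.   -0.03  1.77] rz 0.0
```

View pics/s14.png

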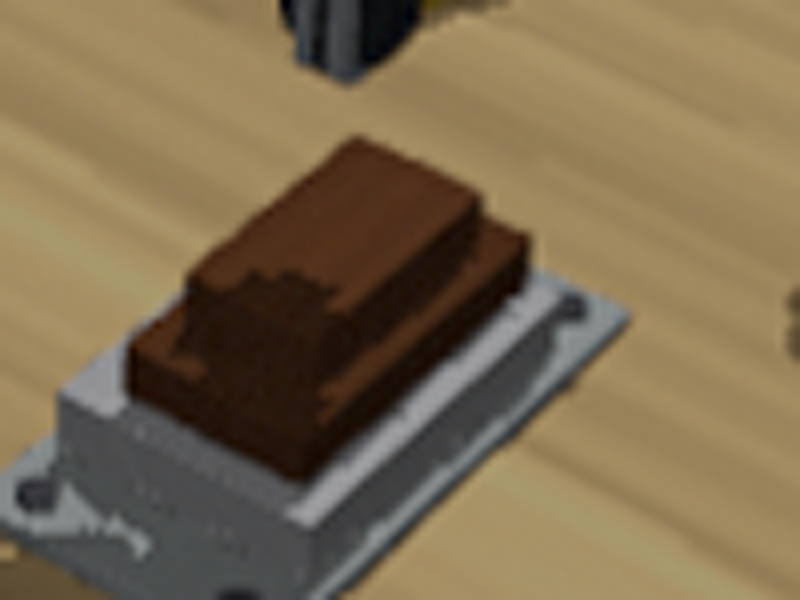

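The short plate sits centred and aligned on the long one (top corners at crop (355,138), (480,200) and (190,280)). Now I press it.

Call:
apply_moves(moves=[[[0, 0, 0.6], [0, 0, 0], -1], [[0, 0, 1.2], [0, 0, 0], -1], [[0, 0, 1.6], [0, 0, 0], -1], [[0, 0, 1.75], [0, 0, 0], -1], [[0, 0, 1.82], [0, 0, 0], -1], [[0, 0, 1.82], [0, 0, 0], -1], [[0, 0, 1.82], [0, 0, 0], -1]])

```text
t: 21.75
eef_pos: [0.531, 0.0454, 0.1308]
tool_rot: [-0.0, 0.718, -0.696, 0.0]
contact_force: [-0.4, 0.0, 1.0]
gripper_width: -0.001
```

Call:
apply_moves(moves=[[[0, 0, 0.04], [0, 0, 0], -1], [[0, 0, 0.07], [0, 0, 0], -1], [[0, 0, 0.086], [0, 0, 0], -1], [[0, 0, 0.086], [0, 0, 0], -1], [[0, 0, 0.086], [0, 0, 0], -1]])

```text
t: 22.38
eef_pos: [0.5308, 0.0454, 0.1287]
tool_rot: [-0.0, 0.718, -0.696, -0.0]
contact_force: [-1.6, 0.1, 5.7]
gripper_width: -0.001
```

Call:
apply_moves(moves=[[[0, 0, 0.007], [0, 0, 0], -1], [[0, 0, 0.007], [0, 0, 0], -1], [[0, 0, 0.007], [0, 0, 0], -1], [[0, 0, 0.007], [0, 0, 0], -1]])

```text
t: 22.88
eef_pos: [0.5309, 0.0454, 0.1287]
tool_rot: [-0.0, 0.718, -0.696, -0.0]
contact_force: [-2.7, 0.4, 7.3]
gripper_width: 0.004
```

7.3 N is held, at the expected height for a plate lying flat. I'll lift clear.

Call:
apply_moves(moves=[[[0, 0, -0.3], [0, 0, 0], -1], [[0, 0, -1.3], [0, 0, 0], -1], [[0, 0, -2.8], [0, 0, 0], -1], [[0, 0, -4], [0, 0, 0], -1], [[-1.5, 0, -5], [0, 0, 0], -1], [[-3.5, 0, -5], [0, 0, 0], -1], [[-5.5, 0, -5], [0, 0, 0], -1], [[-7.5, 0, -5], [0, 0, 0], -1], [[-7.5, 0, -5], [0, 0, 0], -1], [[-7.5, 0, -5], [0, 0, 0], -1]])

```text
t: 24.12
eef_pos: [0.5247, 0.2322, 0.2533]
tool_rot: [0.0, 0.718, -0.696, 0.0]
contact_force: [-0.3, -0.1, -0.2]
gripper_width: 0.001
```

Run:
```python
from h import *
st()
C={n:read_camera(n) for n in("scene","top")}
cv2.imwrite("pics/s15.png",C["scene"]["color"][:,:,::-1])
t=C["top"]["color"]; cv2.imwrite("pics/t15.png",cv2.resize(t[204:284,225:332],(800,600),interpolation=cv2.INTER_CUBIC)[:,:,::-1])
print([(np.round(d["pixel"]).tolist(),round(d["conf"],2)) for d in look_for("scene","marble_jar")])
```

```text
t 24.12 pos [0.5247 0.2322 0.2533] yaw -88.18 zaxis [ 0.    -0.001 -1.   ] F [-0.3 -0.1 -0.2] g 0.001 q [-1.21  0.52  0.94  1.9  -0.5   0.98 -1.59]
[([170.0, 207.0], 0.65)]
```

View pics/s15.png

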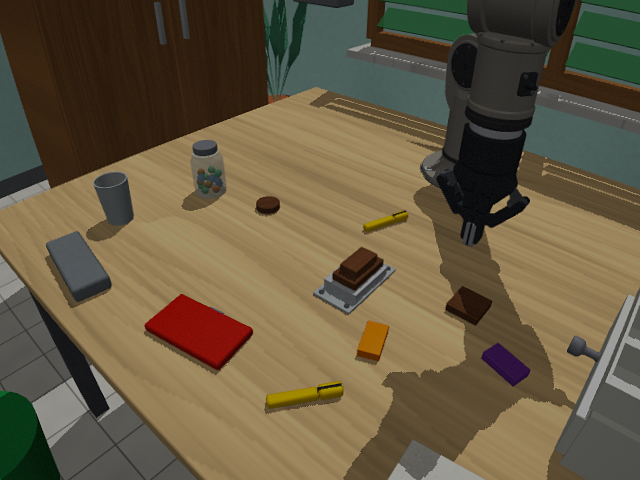

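View pics/t15.png

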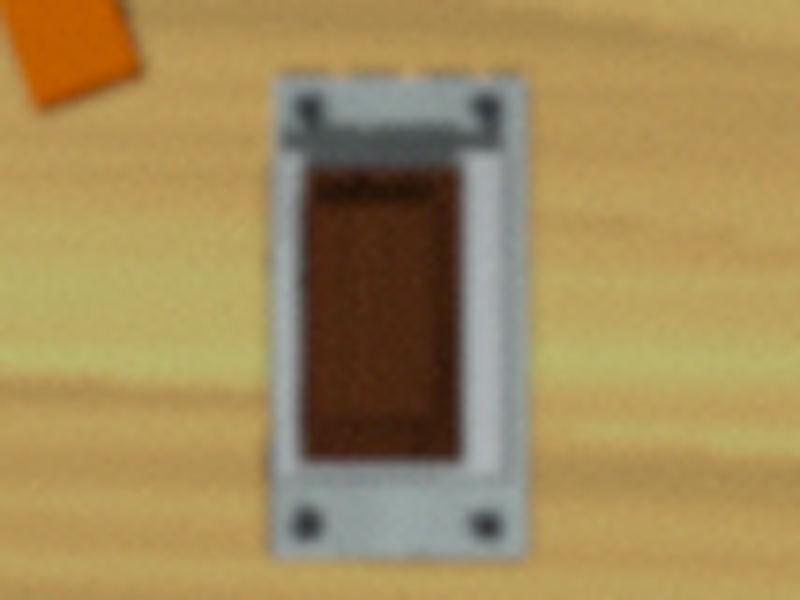

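The scene view shows the stack on the shoe at (270,357), with the jar unmoved at (170,207). In the top crop, the long plate (303–462 × 165–460) is about 2 mm off the seat's middle and square with it, and the short plate lies within it. I hand in.

Run:
```python
from station import *
print(hand_in())
```

```text
the job is handed in; nothing more can be done
None
```

Both plates are stacked on the shoe, and the job was handed in at about 24 s with the gripper empty and clear of everything.

- **Long plate:** I lowered the dark 90 x 50 mm plate onto the seat until it touched (about 7 N) and let go. I then pressed it with the closed fingertips, reading 11 N for a moment (slightly over the 5 to 10 N asked), then easing to 7.3 N and holding. The fingertip height matched a plate lying flat, and it did not move.
- **Short plate:** I set the dark 66 x 36 mm plate on top of the long one the same way (about 5.5 N at contact) and let go. I pressed it at 5.7 to 7.3 N, and its height also matched a plate lying flat.

**Last checks:**
- The final top and scene pictures show the stack square with the shoe.
- The long plate is about 1.5 to 2.5 mm off the seat's middle across the shoe and about 1 mm along it.
- The short plate looks centred on the long one. I judged this by eye and did not measure it separately.
- The marble jar and the look-alikes appear unmoved.

**Disagreements:**
- The outline-fitting of the placed long plate in the scene picture fitted poorly and gave 4 to 5° of yaw. I relied on the corner measurements and the top view instead; both showed it square with the shoe.
- The two cameras' positions for the shoe differed by about 2 mm.

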